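Vent the bench sprayer and take off its safety cap

TASK

Get the bench sprayer ready for refilling: with its cap still on, squeeze the trigger all the way against its grip to vent the pressure, and let it spring back. Then take off the safety cap, which only turns while it is pushed down firmly, and set it down gently, right way up, in the flat metal tray. Leave the other things on the desk where they are.

Things in the scene. Friction and masses are not known exactly. Their poses are not given: they have to be found in the camera images.
- sprayer: Bench sprayer screwed to the desk: grey upright reservoir, 116 mm across, 108 mm high to the shoulder, on a 128 x 128 x 6 mm foot plate. Origin: centre of its underside, on the reservoir's and the cap's axis; z up. A level grip with the trigger beside it sticks out on its -x side from x = -55 to -159 mm, its middle 95 mm high; a short spout on +x to x = 84 mm, 82 mm high.
- squeeze_point (a point): Where to squeeze: (-115, -6.5, 95) mm in the sprayer's frame, axes as the sprayer's. Fixed grip: bar along x, 20 mm high, y = -24 to -8 mm in the sprayer's frame. Trigger lever beside it: 18 mm high, y = 18 to 27 mm at rest. Free above and below: fingers come down outside the two and close along y. Trigger fully in: 37 mm over both, this point in their middle.
- trigger (a joint): Angle of the dark trigger lever (rad): 0 at rest, 0.30 squeezed to its stop. Upright pin at (-66, 22.5) mm in the sprayer's frame, free end at x = -150 mm, swinging to the sprayer's -y toward the grip. A spring returns it: about 2 N at the squeeze point at the start, 6 N fully in.
- cap: Black ribbed round safety cap on top of the sprayer: 54 mm across from 9 to 38 mm above its underside; below that a flange 62 mm across, 9 mm high, on which fingertips can bear to push down. 50 g. Origin: centre of its underside; z up through its top. Shut: its x axis along the sprayer's x, about 68 degrees short of the angle where it lifts off well (see neck).
- neck (a point): Where the shut cap's origin is: 130 mm up the sprayer's axis. A spring holds the cap up in three notches. Pushed down 4 mm or more (about 9 N; it bottoms at 7.5 mm, 13 N) it turns anticlockwise seen from above; free to lift straight off from 50 degrees to a stop at 75 degrees. Let up there, it rises 2 mm by itself. Unpressed it neither turns nor lifts: do not force it.
- tray: Flat open square steel tray fixed to the desk, 130 x 130 mm outside, 15 mm high, walls and floor 3 mm thick. Origin: centre of its underside; its inner floor is 3 mm above. It lies either left or right of the sprayer.
- card_stack: Bystander: small stack of white cards, 99 x 86 x 9 mm, on the side of the sprayer where the tray is not. Origin: centre of its underside.
- mug: Bystander: mug with a handle, 81 x 113 x 101 mm, to the left behind the sprayer. Origin: centre of its underside.
- dispenser: Bystander: white dispenser bottle, 66 x 65 x 115 mm, to the right behind the sprayer. Origin: centre of its underside.
- eraser: Bystander: block eraser, 18 x 43 x 11 mm, on the desk in front of the sprayer, perhaps below its grip. Origin: centre of its underside.
- swab_tub: Bystander: round tub of swabs, 52 x 52 x 70 mm, at the left. Origin: centre of its underside.

How it is judged:
By the outcome, as a careful person would: the job done as asked, in the order asked, and still so for the second after the job is handed in, with the robot touching nothing.
It also fails if it takes over 54 s, if anything falls off the work surface, if the arm or the gripper's body presses on something with over 40 N, if the wrist force passes 120 N, or if a joint passes its speed limit or range.

ROBOT

A 6-joint arm with a two-finger parallel gripper is mounted at the origin on a cart in front of the work surface, level with it; the furniture and walls round the work are solid. World frame = base frame: x ahead of the robot, y to its left, z up, the work surface at z = 0. Lengths are in mm, angles in rad, forces in N, time in s.
With the tool pointing down it reaches from about 350 to 975 mm from the base axis. Payload 7.1 kg.
Tool frame: the origin (TCP) lies at the centre of the arm's flange, where the gripper is bolted on; the fingertips stand 182 mm ahead of it and the grasp point (between the pads) lies 163 mm ahead of it; z points along the fingers, y is the line along which they close (so a half turn about z gives the same grasp; the last joint's range is limited). The gripper opens to 88 mm and grips with 3 to 60 N. Pads are 20 mm wide; open, the fingers measure 115 mm over their backs; the gripper's body (75 mm by 178 mm) begins 61 mm behind the grasp point.
Start: joints at [1.223, 0.423, 1.63, -0, 1.089, -0.019], TCP at [201.786, 591.514, 404.675] pointing down, gripper open.
Joint ranges: [-3, 3], [-0.9, 2.11], [0.09, 2.58], [-1.31, 4.45], [0.11, 2.69], [-2.54, 2.54]. Speed limits (rad/s): [2.39, 2.39, 3.01, 3.14, 3.14, 3.14].

INTERFACE

Orientations are given as a rotation vector (axis times angle).
In Python, from workcell import readout, get_image, ctrl gives the robot as it stands.
- The arm moves only by the tool step_arm, never from a script. Its argument "targets" is a list that holds one entry, the list of rows, each a list of 7 numbers: the shift along the world's x, y, z as a fraction of full scale, then the turn, a rotation vector about the world's x, y, z as a fraction of full scale, then the opening, from 0 (shut) to 1 (fully open). In form: [[[dx, dy, dz, wx, wy, wz, claw], ...]]. A call has exactly 5 rows; each row shifts and turns the commanded pose from where the row before left it; what a row does not reach is not made up. Full scale, the value 1, is 0.05 m for a shift and 4 degrees for a turn. A row lasts 1/8 s, in which the tool goes at most 62.5 mm and 10.7 degrees, less where a joint would pass 70% of its speed; a pose out of reach is approached as far as the arm can. A call with a number of a shift or a turn outside -1 to 1 is refused whole. A call with a gripper value outside its range is refused whole. The fingers move at their own pace and stop on an object; the grip force is fixed at half the most. Time passes only in rows, so rows that do not move let the fingers close, or fill a call up. It gives the time, the measured TCP pose, the force, the opening and the grip force at its end, in the units of the state.
- readout.get_obs(): the state, without advancing time (a new reading comes with each control period).
- get_image(name): name is "scene" or "side" or "wrist"; returns a dict with "pixels" (420x560x3 uint8, red, green, blue), "intrinsics" (3x3 intrinsics, pixels), "extrinsics" (4x4, takes a point from world to camera coordinates). Camera axes: x right, y down, z forward; pixel columns grow to the right and rows downward; lengths in mm; the calibration is good to about 2 mm. A picture is of the moment at which its call begins. There is no depth.
- ctrl.close_job(): hands the job in; it is judged then, once.
The state is a dict: "t": time; "qpos": joint angles; "qvel": joint speeds; "joint_torque": joint torques, N m; "ee_pos": TCP position; "orientation": TCP orientation; "ft_force": force on the tool from outside, world axes, zero at the start; "moment": the same for the moment, N m; "width": finger opening in mm; "grasp_force": force on a finger pad.
Only numpy, scipy, OpenCV 4.12 (cv2) and the standard library are available. Lean on these libraries where they do the work, as an engineer would, in place of code of your own. Each camera call takes 0.05 s, during which the arm holds its last target. There are 200 camera calls.

## Working session

There is one attempt and no reset: what is moved stays moved. The work goes in short steps, Python scripts to look and compute and a tool call to move; the robot and the scene stay as the last step left them, time stands still between calls to the robot, and variables do not carry over. Pictures are saved under pics/ and viewed, at most 10 in all, crops included, and the job is handed in when it is done.

Besides the shell and the picture viewer there is one more tool, called after "Request:" as name([rows], argument=value, ...), one row to a line, values as JSON. step_arm: Moves the arm, as the interface text tells. Shift numbers are shares of 0.05 m and turn numbers shares of 4 degrees, none past 1 either way. Its arguments: {"type":"object","properties":{"targets":{"type":"array"}},"required":["targets"]}

```bash
ls; mkdir -p pics; python3 - <<'E'
from workcell import readout,get_image
import cv2,numpy as np,pickle
d={}
for n in ("scene","side","wrist"):
    r=get_image(n); d[n]=(r["intrinsics"],r["extrinsics"]); im=np.array(r["pixels"])[:,:,::-1]
    cv2.imwrite(f"pics/{n}0.png",im)
    cv2.imwrite(f"pics/{n}0b.png",cv2.resize(im,(800,600),interpolation=cv2.INTER_CUBIC))
    print(n,np.round(r["intrinsics"],1).tolist(),np.round(r["extrinsics"],3).tolist())
pickle.dump(d,open("cal.pkl","wb"))
print(readout.get_obs())
E
```

```text
pics
scene [[410.4, 0.0, 271.3], [0.0, 410.4, 212.9], [0.0, 0.0, 1.0]] [[0.721, -0.693, -0.018, -371.0], [-0.325, -0.315, -0.892, 309.119], [0.612, 0.649, -0.452, 781.116], [0.0, 0.0, 0.0, 1.0]]
side [[385.4, 0.0, 273.7], [0.0, 385.4, 209.8], [0.0, 0.0, 1.0]] [[-1.0, -0.013, 0.002, 566.743], [-0.008, 0.414, -0.91, 108.22], [0.011, -0.91, -0.414, 1075.459], [0.0, 0.0, 0.0, 1.0]]
wrist [[304.0, 0.0, 279.5], [0.0, 304.0, 214.5], [0.0, 0.0, 1.0]] [[0.323, 0.946, -0.001, -624.503], [0.909, -0.31, 0.28, -33.734], [0.265, -0.092, -0.96, 391.29], [0.0, 0.0, 0.0, 1.0]]
{'t': 0.15, 'qpos': array([ 1.22300370e+00,  4.23645708e-01,  1.63046889e+00, -1.12152741e-05,
        1.08858508e+00, -1.89957495e-02]), 'qvel': array([ 0.00057355, -0.00127743, -0.00345054, -0.00025402,  0.00191249,
        0.00057803]), 'joint_torque': array([-1.64078341e-03, -5.44986212e+01, -2.73920327e+01,  6.42581843e-02,
        2.04569375e-02, -4.86069757e-05]), 'ee_pos': array([201.72069447, 591.33806868, 404.11029292]), 'orientation': array([-5.14110048e-01, -3.09904586e+00,  1.71249087e-03]), 'ft_force': array([-0.36861983,  0.35636176,  0.80669338]), 'moment': array([-0.04330915, -0.00557511,  0.00905013]), 'grasp_force': 0.0, 'width': 87.8905039021101}
```

View pics/scene0b.png

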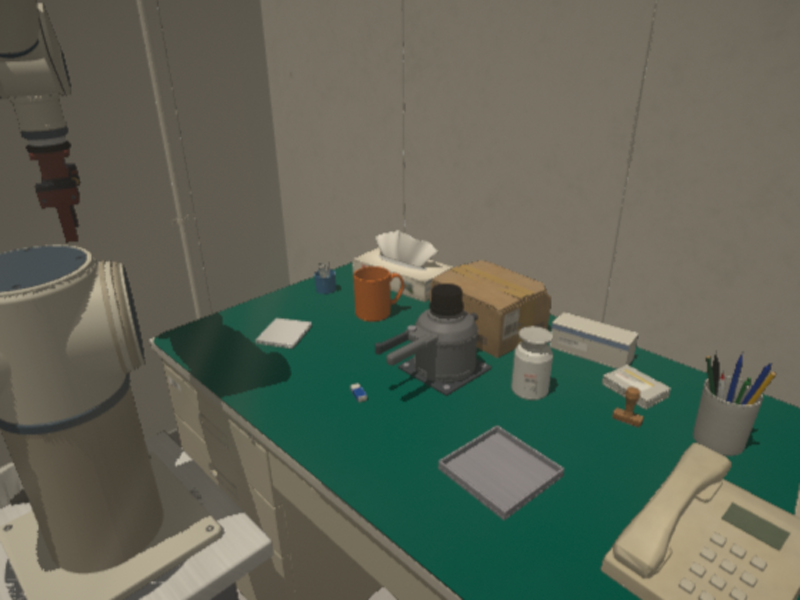

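View pics/side0b.png

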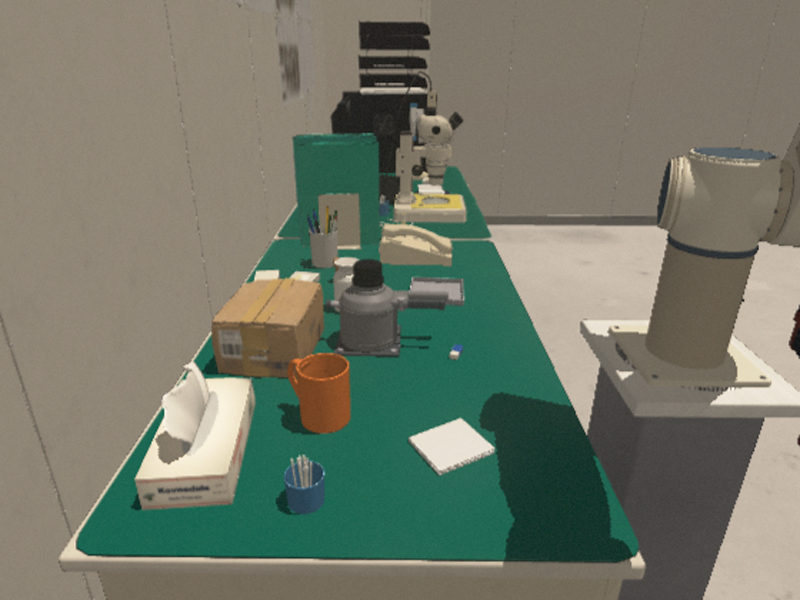

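The scene picture shows the sprayer (cap at about 447,298), with the grip and trigger pointing toward the robot. The tray is on the right (corners about 440,465 / 498,428 / 563,468 / 505,514), and the eraser is at 359,392. Next I'll enlarge both views.

```bash
python3 - <<'E'
import cv2,numpy as np
a=cv2.imread("pics/scene0.png")[190:290,250:350]
b=cv2.imread("pics/side0.png")[170:255,225:325]
a=cv2.resize(a,None,fx=6,fy=6,interpolation=cv2.INTER_CUBIC)
b=cv2.resize(b,None,fx=7,fy=7,interpolation=cv2.INTER_CUBIC)
cv2.imwrite("pics/ca.png",cv2.convertScaleAbs(a,alpha=1.7));cv2.imwrite("pics/cb.png",cv2.convertScaleAbs(b,alpha=1.7))
E
```

```text
(no output)
```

View pics/ca.png

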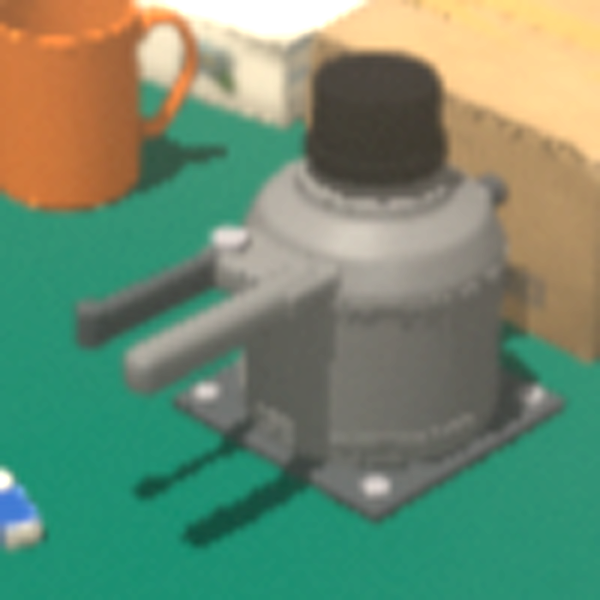

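View pics/cb.png

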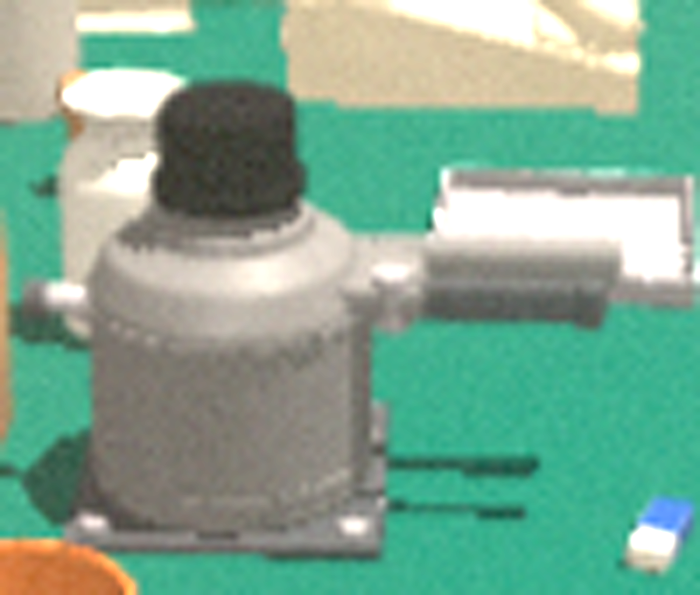

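The first crop shows these features:
- foot corners at (177,404), (376,515) and (565,404)
- cap top centre near (377,76)
- grip end at (147,368)
- trigger end at (92,325)

The second crop shows the cap axis at u≈229, the foot corners at (68,535) and (384,546), and the grip end at 620,265. I'll fit the poses from these.

```bash
cat > h.py <<'E'
import numpy as np,pickle
from scipy.optimize import least_squares
cal=pickle.load(open("cal.pkl","rb"))
def proj(c,p,ext=None):
    K,E=cal[c]; E=E if ext is None else ext
    q=E[:3,:3]@np.asarray(p,float)+E[:3,3]; q=K@q; return q[:2]/q[2]
def world(s,p):
    x,y,a=s; c,n=np.cos(a),np.sin(a)
    return np.array([x+c*p[0]-n*p[1],y+n*p[0]+c*p[1],p[2]])
def fit(obs,s0):
    f=lambda s:np.concatenate([w*(proj(c,world(s,p))-uv) for c,p,uv,w in obs])
    r=least_squares(f,s0,loss="soft_l1"); return r.x,f(r.x).reshape(-1,2)
E
python3 - <<'E'
from h import *
A=lambda u,v:np.array([250+(u+.5)/6-.5,190+(v+.5)/6-.5])
B=lambda u,v:np.array([225+(u+.5)/7-.5,170+(v+.5)/7-.5])
I=np.array([1,1]);U=np.array([1,0])
obs=[("scene",(-64,64,3),A(177,404),I),("scene",(-64,-64,3),A(376,515),I),("scene",(64,-64,3),A(565,404),I),
("scene",(0,0,168),A(377,76),I),("scene",(-159,-16,95),A(147,368),I),("scene",(-150,22.5,95),A(92,325),I),
("side",(0,0,168),B(229,103),U),("side",(64,64,3),B(68,535),I),("side",(-64,64,3),B(384,546),I),("side",(-159,-16,95),B(620,265),I)]
s,r=fit(obs,[650,0,0.0]);print("spr",s,np.degrees(s[2]));print(np.round(r,1).tolist())
for n,p in (("cap",(0,0,130)),("sq",(-115,-6.5,95)),("sqopen",(-115,1.5,95))):print(n,world(s,p))
C=lambda u,v:np.array([(u+.5)*.7-.5,(v+.5)*.7-.5])
ob=[("scene",(-65,65,15),C(440,463),I),("scene",(65,65,15),C(498,428),I),("scene",(65,-65,15),C(563,467),I),("scene",(-65,-65,15),C(505,506),I),
("side",(65,-65,15),B(440,172),I),("side",(-65,-65,15),B(693,180),I)]
t,r=fit(ob,[600,-250,0.0]);print("tray",t,np.degrees(t[2]));print(np.round(r,1).tolist())
E
```

```text
spr [616.59594224 -49.92399306   6.28265775] 359.96977296041524
[[-1.3, 0.5], [0.8, 1.5], [0.2, 0.3], [0.0, 0.7], [-1.6, 2.6], [-0.7, 2.3], [-1.3, 0.0], [-1.7, 2.1], [-0.7, 0.9], [-0.9, -0.7]]
cap [616.59594224 -49.92399306 130.        ]
sq [501.5925291 -56.3633226  95.       ]
sqopen [501.59674959 -48.36332372  95.        ]
tray [ 4.64482856e+02 -2.93555675e+02 -8.62909100e-02] -4.944104952166245
[[-1.2, -1.5], [-0.8, -1.9], [0.8, 1.0], [-0.0, 4.3], [-0.6, -0.8], [-0.9, -0.5]]
```

Request:
step_arm([
  [[0.37,-0.85,0.02,0,0,0.314,1],[0.37,-0.85,0.02,0,0,0.314,1],[0.37,-0.85,0.02,0,0,0.314,1],[0.37,-0.85,0.02,0,0,0.314,1],[0.37,-0.85,0.02,0,0,0.314,1]],
])

```text
t: 0.78
ee_pos: [294.6, 377.6, 409.6]
orientation: [-0.342, -3.123, 0.0]
ft_force: [1.0, 0.1, 0.0]
width: 87.7
grasp_force: 0.0
```

Request:
step_arm([
  [[0.37,-0.85,0.02,0,0,0.314,1],[0.37,-0.85,0.02,0,0,0.314,1],[0.37,-0.85,0.02,0,0,0.314,1],[0.37,-0.85,0.02,0,0,0.314,1],[0.37,-0.85,0.02,0,0,0.314,1]],
])

```text
t: 1.4
ee_pos: [387.1, 165.1, 414.7]
orientation: [0.171, 3.137, 0.0]
ft_force: [0.7, 0.2, 0.1]
width: 87.8
grasp_force: 0.0
```

Request:
step_arm([
  [[0.37,-0.85,0.02,0,0,0.314,1],[0.37,-0.85,0.02,0,0,0.314,1],[0.37,-0.85,0.02,0,0,0.314,1],[0.37,-0.85,0.02,0,0,0.314,1],[0,0,0,0,0,0.314,1]],
])

```text
t: 2.02
ee_pos: [461.6, -5.7, 418.7]
orientation: [0.005, 3.141, -0.0]
ft_force: [0.8, 0.1, -0.2]
width: 87.8
grasp_force: 0.0
```

```bash
python3 - <<'E'
from workcell import readout,get_image
import cv2,numpy as np,pickle
r=get_image("wrist"); im=np.array(r["pixels"])[:,:,::-1]
pickle.dump(r,open("w1.pkl","wb"))
cv2.imwrite("pics/w1.png",cv2.convertScaleAbs(cv2.resize(im,(800,600),interpolation=cv2.INTER_CUBIC),alpha=1.6))
o=readout.get_obs();print({k:np.round(o[k],3).tolist() for k in ("t","qpos","ee_pos","orientation","ft_force","width")})
E
```

```text
{'t': 2.075, 'qpos': [-0.036, 0.161, 1.967, 0.0, 1.014, -1.605], 'ee_pos': [460.922, -4.514, 418.447], 'orientation': [-0.002, -3.141, -0.0], 'ft_force': [0.179, -0.214, 0.565], 'width': 88.018}
```

View pics/w1.png

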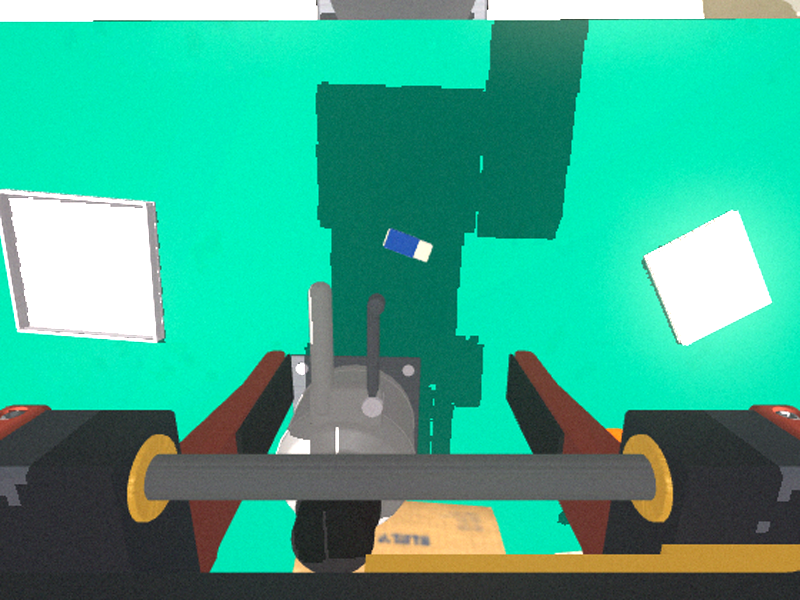

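The wrist picture shows:
- foot front corners at about (291,357) and (420,358), with screws at (302,369) and (408,370)
- grip end at (319,284), trigger end at (377,296), pin at (372,407)
- tray corners at (0,191), (156,203) and (163,341)
- eraser at (408,245), clear of the fingers

```bash
cat >> h.py <<'E'
try:
    _r=pickle.load(open("w1.pkl","rb")); cal["w1"]=(np.array(_r["intrinsics"]),np.array(_r["extrinsics"]))
except Exception: pass
E
python3 - <<'E'
from h import *
A=lambda u,v:np.array([250+(u+.5)/6-.5,190+(v+.5)/6-.5])
B=lambda u,v:np.array([225+(u+.5)/7-.5,170+(v+.5)/7-.5])
C=lambda u,v:np.array([(u+.5)*.7-.5,(v+.5)*.7-.5])
I=np.array([1,1]);U=np.array([1,0])
w=[("w1",(-64,64,6),C(420,358),I),("w1",(-64,-64,6),C(291,357),I),("w1",(-159,-16,95),C(319,284),I),("w1",(-150,22.5,95),C(377,296),I),("w1",(-66,22.5,107),C(372,407),U),("w1",(-100,-16,105),C(321,345),U)]
o=[("scene",(-64,64,3),A(177,404),I),("scene",(-64,-64,3),A(376,515),I),("scene",(64,-64,3),A(565,404),I),
("scene",(0,0,168),A(377,76),I),("side",(0,0,168),B(229,103),U),("side",(64,64,3),B(68,535),I),("side",(-64,64,3),B(384,546),I)]
for ob in (w,w+o):
    s,r=fit(ob,[616,-50,0.0]);print("spr",s,np.degrees(s[2]));print(np.round(r,1).tolist())
print([world(s,p).round(1) for p in ((0,0,130),(-115,-6.5,95),(-115,1.5,95))])
t=[("w1",(65,-65,15),C(18,333) ,0*I),("w1",(-65,-65,15),C(0,191),I),("w1",(-65,65,15),C(156,203),I),("w1",(65,65,15),C(163,341),I)]
t2=[("scene",(-65,65,15),C(440,463),I),("scene",(65,65,15),C(498,428),I),("scene",(65,-65,15),C(563,467),I),("side",(65,-65,15),B(440,172),I),("side",(-65,-65,15),B(693,180),I)]
for ob in(t,t+t2):
    s,r=fit(ob,[464,-290,0.0]);print("tray",s,np.degrees(s[2]));print(np.round(r,1).tolist())
E
```

```text
spr [ 6.15271841e+02 -4.95155958e+01 -1.86346927e-02] -1.0676892437012382
[[1.0, 0.4], [-0.5, -0.2], [0.7, -0.4], [-2.4, 0.3], [0.6, 0.0], [-0.4, 0.0]]
spr [ 6.15288789e+02 -4.97078805e+01 -1.88674582e-02] -1.0810257249392747
[[0.9, 0.4], [-0.6, -0.2], [0.5, -0.3], [-2.5, 0.3], [0.4, 0.0], [-0.5, 0.0], [-1.7, 0.4], [-0.2, 1.6], [-0.1, 0.8], [-0.4, 0.9], [-0.9, 0.0], [-1.6, 1.9], [-0.6, 1.2]]
[array([615.3, -49.7, 130. ]), array([500.2, -54. ,  95. ]), array([500.3, -46. ,  95. ])]
tray [ 4.62221019e+02 -2.87108237e+02 -8.76115534e-02] -5.019772244877942
[[0.0, -0.0], [0.2, -0.9], [-1.4, -0.1], [0.8, 1.9]]
tray [ 4.62799325e+02 -2.88463986e+02 -8.90609783e-02] -5.1028181745559404
[[0.0, 0.0], [-0.7, -0.5], [-2.3, 0.5], [-0.2, 2.3], [-3.5, -2.3], [-2.9, -2.6], [-1.7, 0.3], [-0.0, -0.2], [-0.2, 0.1]]
```

Request:
step_arm([
  [[0.4,-0.5,0,0,0,-0.14,1],[0.384,-0.51,0,0,0,-0.14,1],[0,0,-0.7,0,0,0,1],[0,0,-0.7,0,0,0,1],[0,0,0,0,0,0,1]],
])

```text
t: 2.7
ee_pos: [498.6, -52.8, 346.6]
orientation: [-0.029, -3.135, -0.001]
ft_force: [-0.7, -0.2, 0.5]
width: 87.6
grasp_force: 0.0
```

```bash
python3 - <<'E'
from workcell import readout,get_image
import cv2,numpy as np,pickle
r=get_image("wrist"); im=np.array(r["pixels"])[:,:,::-1]
pickle.dump(r,open("w2.pkl","wb"))
cv2.imwrite("pics/w2.png",cv2.convertScaleAbs(cv2.resize(im,(800,600),interpolation=cv2.INTER_CUBIC),alpha=1.6))
o=readout.get_obs();print({k:np.round(o[k],3).tolist() for k in ("t","ee_pos","orientation","ft_force","width")})
E
```

```text
{'t': 2.75, 'ee_pos': [499.485, -52.964, 348.202], 'orientation': [-0.029, -3.139, -0.001], 'ft_force': [0.195, -0.71, 1.278], 'width': 87.869}
```

View pics/w2.png

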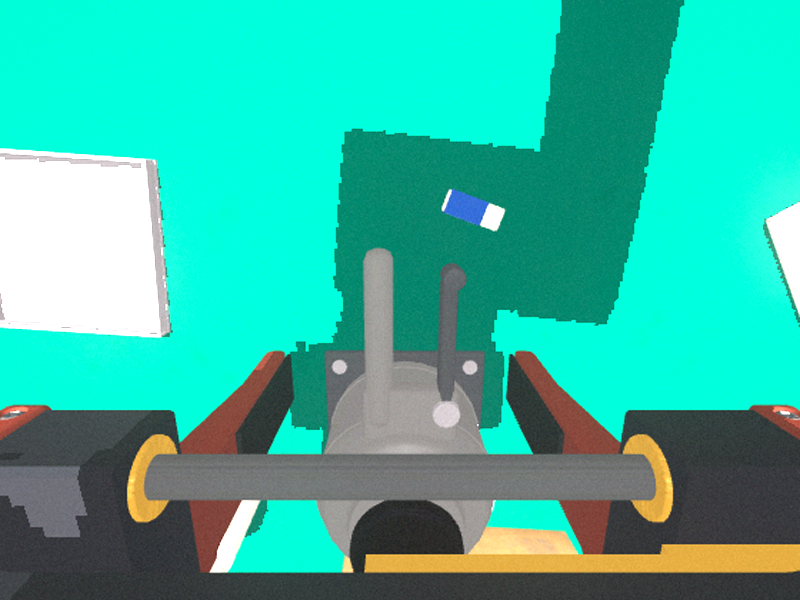

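The grip (365–392) and the trigger (440–460) lie between the open pads (293–509), and the foot edge runs from (327,352) to (484,352). I'll refit with this nearer view.

```bash
python3 - <<'E'
from h import *
r=pickle.load(open("w2.pkl","rb")); cal["w2"]=(np.array(r["intrinsics"]),np.array(r["extrinsics"]))
C=lambda u,v:np.array([(u+.5)*.7-.5,(v+.5)*.7-.5])
I=np.array([1,1]);U=np.array([1,0])
w=[("w2",(-64,64,6),C(484,352),I),("w2",(-64,-64,6),C(327,352),I),("w2",(-159,-16,95),C(377,250),I),("w2",(-150,22.5,95),C(452,268),np.array([0,1])),("w2",(-66,22.5,107),C(446,414),U),("w2",(-100,-16,100),C(378.5,340),U)]
s,rr=fit(w,[616,-50,0.0]);print("spr",s,np.degrees(s[2]));print(np.round(rr,1).tolist())
print([world(s,p).round(1) for p in ((0,0,130),(-115,-6.5,95))])
E
```

```text
spr [ 6.15381192e+02 -5.04091606e+01 -1.91431602e-02] -1.096822285262958
[[0.8, 0.5], [-2.2, 0.5], [0.2, 0.1], [-0.0, -0.9], [0.1, 0.0], [-0.1, 0.0]]
[array([615.4, -50.4, 130. ]), array([500.3, -54.7,  95. ])]
```

Request:
step_arm([
  [[0,0,-0.6,0,0,0,1],[0,0,-0.6,0,0,0,1],[0,0,-0.6,0,0,0,1],[0,0,0,0,0,0,1],[0,0,0,0,0,0,1]],
])

```text
t: 3.38
ee_pos: [500.8, -53.8, 260.4]
orientation: [0.03, 3.139, -0.0]
ft_force: [0.1, 0.4, -0.1]
width: 87.8
grasp_force: 0.0
```

Request:
step_arm([
  [[0,0,0,0,0,0,0.55],[0,0,0,0,0,0,0.45],[0,0,0,0,0,0,0.4],[0,0,0,0,0,0,0.35],[0,0,0,0,0,0,0.35]],
])

```text
t: 4.0
ee_pos: [500.3, -53.5, 259.1]
orientation: [0.031, 3.14, 0.002]
ft_force: [1.6, 9.4, 2.6]
width: 41.9
grasp_force: 3.8
```

Request:
step_arm([
  [[0,0,0,0,0,0,0.2],[0,0,0,0,0,0,0],[0,0,0,0,0,0,0],[0,0,0,0,0,0,0],[0,0,0,0,0,0,0]],
])

```text
t: 4.62
ee_pos: [500.5, -53.5, 259.1]
orientation: [0.031, 3.14, 0.001]
ft_force: [0.9, 7.0, 3.6]
width: 38.0
grasp_force: 28.5
```

Request:
step_arm([
  [[0,-0.02,0,0,0,0,0],[0,-0.02,0,0,0,0,0],[0,0,0,0,0,0,0],[0,0,0,0,0,0,0],[0,0,0,0,0,0,0]],
])

```text
t: 5.25
ee_pos: [500.5, -54.1, 259.1]
orientation: [0.032, 3.14, 0.005]
ft_force: [2.4, 18.7, 4.1]
width: 37.6
grasp_force: 28.2
```

```bash
python3 - <<'E'
from workcell import readout,get_image
import cv2,numpy as np,pickle
r=get_image("wrist"); im=np.array(r["pixels"])[:,:,::-1]
pickle.dump(r,open("w3.pkl","wb"))
cv2.imwrite("pics/w3.png",cv2.convertScaleAbs(cv2.resize(im[180:390,140:420],(800,600),interpolation=cv2.INTER_CUBIC),alpha=1.6))
o=readout.get_obs();print({k:np.round(o[k],3).tolist() for k in ("t","ee_pos","orientation","ft_force","width","grasp_force","moment")})
E
```

```text
{'t': 5.3, 'ee_pos': [500.479, -54.086, 259.073], 'orientation': [0.032, 3.14, 0.005], 'ft_force': [1.645, 19.31, 4.973], 'width': 37.572, 'grasp_force': 28.215, 'moment': [3.176, -0.34, 0.09]}
```

View pics/w3.png

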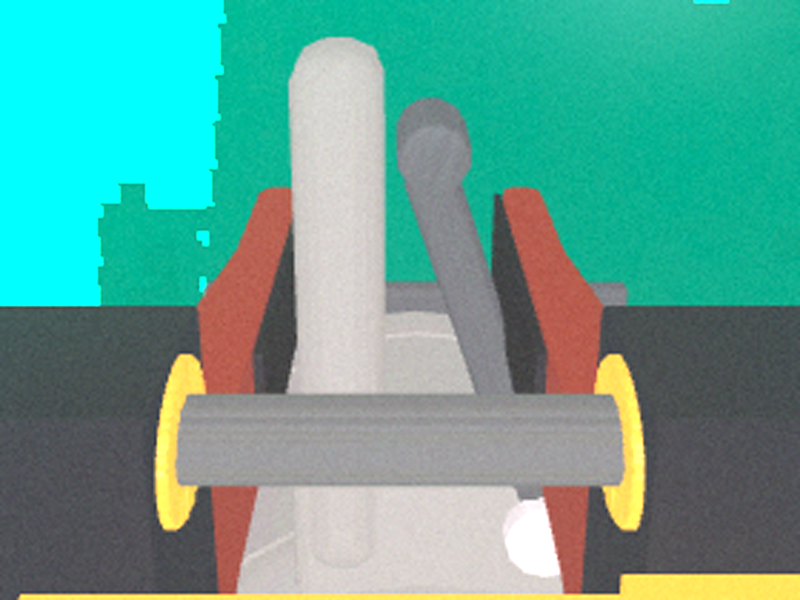

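The lever is at its stop. The lever-side pad carries at least 19 N against a 6 N spring, and the picture shows the lever tilted by about 0.3 rad. I'll release it and let it spring back.

Request:
step_arm([
  [[0,0,0,0,0,0,0.6],[0,0,0,0,0,0,1],[0,0,0,0,0,0,1],[0,0,0,0,0,0,1],[0,0,0,0,0,0,1]],
])

```text
t: 5.92
ee_pos: [499.9, -56.3, 258.5]
orientation: [-0.031, -3.141, 0.001]
ft_force: [-0.2, 1.0, 0.7]
width: 84.2
grasp_force: 0.0
```

Request:
step_arm([
  [[0,0,0.5,0,0,0,1],[0,0,0.9,0,0,0,1],[0,0,0.9,0,0,-0.5,1],[0,0,0.8,0,0,-1,1],[0,0,0.2,0,0,-1,1]],
])

```text
t: 6.55
ee_pos: [500.4, -56.4, 426.5]
orientation: [0.308, 3.122, -0.001]
ft_force: [-0.2, -0.2, -0.6]
width: 88.0
grasp_force: 0.0
```

Request:
step_arm([
  [[0.2,0.01,0,0,0,-1,1],[0.2,0.01,0,0,0,-1,1],[0.2,0.01,0,0,0,-1,1],[0.2,0.01,0,0,0,-1,1],[0.2,0.01,0,0,0,-1,1]],
])

```text
t: 7.18
ee_pos: [550.1, -53.8, 423.4]
orientation: [-0.846, -3.025, 0.001]
ft_force: [-0.4, 0.4, -0.1]
width: 87.6
grasp_force: 0.0
```

Request:
step_arm([
  [[0.2,0.01,0,0,0,-1,1],[0.2,0.01,0,0,0,-1,1],[0.2,0.01,0,0,0,-1,1],[0.2,0.01,0,0,0,-1,1],[0.2,0.01,0,0,0,-1,1]],
])

```text
t: 7.8
ee_pos: [600.2, -51.3, 423.3]
orientation: [-1.359, -2.832, 0.001]
ft_force: [-0.1, -0.1, 0.6]
width: 87.8
grasp_force: 0.0
```

Request:
step_arm([
  [[0.3,0.012,0,0,0,-1,1],[0,0,0,0,0,-1,1],[0,0,0,0,0,-1,1],[0,0,0,0,0,-0.5,1],[0,0,0,0,0,0,1]],
])

```text
t: 8.43
ee_pos: [614.9, -50.6, 423.5]
orientation: [-1.69, -2.648, 0.0]
ft_force: [-0.8, -0.4, -0.2]
width: 87.7
grasp_force: 0.0
```

```bash
python3 - <<'E'
from workcell import readout,get_image
import cv2,numpy as np,pickle
r=get_image("wrist"); im=np.array(r["pixels"])[:,:,::-1]
s=np.array(get_image("scene")["pixels"])[180:285,240:360,::-1]
pickle.dump(r,open("w4.pkl","wb"))
w=cv2.resize(im[:,:],(400,300)); s=cv2.resize(s,(400,350),interpolation=cv2.INTER_CUBIC)
c=np.zeros((350,800,3),np.uint8);c[:300,:400]=w;c[:,400:]=s
cv2.imwrite("pics/w4.png",cv2.convertScaleAbs(c,alpha=1.6))
o=readout.get_obs();print({k:np.round(o[k],3).tolist() for k in ("t","ee_pos","orientation","ft_force","width","qpos")})
E
```

```text
{'t': 8.525, 'ee_pos': [614.932, -50.477, 423.623], 'orientation': [-1.69, -2.648, 0.0], 'ft_force': [-0.351, 0.767, -0.247], 'width': 88.328, 'qpos': [-0.101, 0.391, 1.632, -0.0, 1.118, -0.536]}
```

View pics/w4.png

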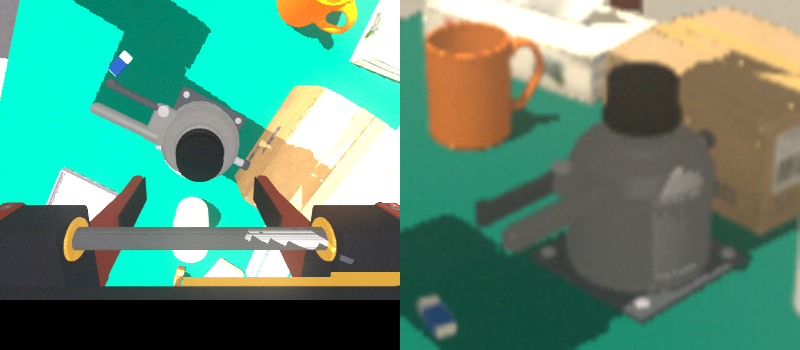

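The trigger is back at rest, and the cap sits under the gripper with nothing in the fingers' way. Descending to grip it just above the flange.

Request:
step_arm([
  [[0,0,-0.6,0,0,0,1],[0,0,-0.6,0,0,0,1],[0,0,-0.5,0,0,0,1],[0,0,-0.3,0,0,0,1],[0,0,0,0,0,0,1]],
])

```text
t: 9.15
ee_pos: [614.7, -50.4, 322.8]
orientation: [-1.689, -2.647, 0.001]
ft_force: [0.4, 0.8, -0.6]
width: 88.0
grasp_force: 0.0
```

Request:
step_arm([
  [[0,0,0,0,0,0,0.7],[0,0,0,0,0,0,0.6],[0,0,0,0,0,0,0.5],[0,0,0,0,0,0,0.3],[0,0,0,0,0,0,0.3]],
])

```text
t: 9.78
ee_pos: [615.0, -50.4, 324.1]
orientation: [1.691, 2.648, 0.0]
ft_force: [-1.5, 0.5, 3.8]
width: 54.1
grasp_force: 30.0
```

Request:
step_arm([
  [[0,0,-0.03,0,0,0,0],[0,0,-0.03,0,0,0,0],[0,0,-0.04,0,0,0,0],[0,0,0,0,0,0,0],[0,0,0,0,0,0,0]],
])

```text
t: 10.4
ee_pos: [615.1, -50.4, 319.4]
orientation: [1.69, 2.647, 0.0]
ft_force: [-3.9, -0.2, 9.4]
width: 54.2
grasp_force: 30.0
```

Request:
step_arm([
  [[0,0,-0.03,0,0,0,0],[0,0,-0.03,0,0,0,0],[0,0,-0.02,0,0,0,0],[0,0,0,0,0,0,0],[0,0,0,0,0,0,0]],
])

```text
t: 11.02
ee_pos: [615.0, -50.4, 316.3]
orientation: [1.69, 2.647, 0.0]
ft_force: [-6.6, 0.7, 16.4]
width: 53.7
grasp_force: 30.0
```

Request:
step_arm([
  [[0,0,0,0,0,0.8,0],[0,0,0,0,0,0.8,0],[0,0,0,0,0,0.8,0],[0,0,0,0,0,0.8,0],[0,0,0,0,0,0.8,0]],
])

```text
t: 11.65
ee_pos: [615.8, -50.4, 316.4]
orientation: [1.302, 2.856, 0.002]
ft_force: [-2.0, 1.0, 13.4]
width: 53.9
grasp_force: 30.0
```

```bash
python3 - <<'E'
from workcell import readout
import numpy as np
o=readout.get_obs();print({k:np.round(o[k],3).tolist() for k in ("t","ee_pos","orientation","ft_force","moment","width","qpos")})
E
```

```text
{'t': 11.65, 'ee_pos': [615.78, -50.354, 316.395], 'orientation': [1.302, 2.856, 0.002], 'ft_force': [-2.037, 1.049, 13.44], 'moment': [0.014, 0.492, -0.084], 'width': 53.91, 'qpos': [-0.101, 0.52, 1.705, 0.0, 0.912, -0.816]}
```

Request:
step_arm([
  [[0,0,0,0,0,0.9,0],[0,0,0,0,0,0.9,0],[0,0,0,0,0,0.9,0],[0,0,0,0,0,0.9,0],[0,0,0,0,0,0.9,0]],
])

```text
t: 12.28
ee_pos: [615.7, -50.4, 316.3]
orientation: [0.839, 3.024, 0.001]
ft_force: [-2.2, 0.0, 12.7]
width: 54.0
grasp_force: 30.0
```

Request:
step_arm([
  [[0,0,0,0,0,0.9,0],[0,0,0,0,0,0.9,0],[0,0,0,0,0,0.9,0],[0,0,0,0,0,0.9,0],[0,0,0,0,0,0.9,0]],
])

```text
t: 12.9
ee_pos: [615.6, -50.4, 316.3]
orientation: [0.355, 3.119, 0.0]
ft_force: [-3.2, 0.1, 12.2]
width: 53.8
grasp_force: 30.0
```

Request:
step_arm([
  [[0,0,0,0,0,0.9,0],[0,0,0,0,0,0.9,0],[0,0,0,0,0,0.9,0],[0,0,0,0,0,0.9,0],[0,0,0,0,0,0,0]],
])

```text
t: 13.52
ee_pos: [615.6, -50.5, 316.3]
orientation: [-0.036, 3.139, -0.001]
ft_force: [-2.8, 0.1, 12.9]
width: 54.3
grasp_force: 30.0
```

```bash
python3 - <<'E'
from workcell import readout
import numpy as np
o=readout.get_obs();print({k:np.round(o[k],3).tolist() for k in ("t","ee_pos","orientation","ft_force","moment","width","qpos")})
E
```

```text
{'t': 13.525, 'ee_pos': [615.613, -50.461, 316.326], 'orientation': [-0.036, 3.139, -0.001], 'ft_force': [-2.819, 0.137, 12.945], 'moment': [-0.047, 0.481, 0.027], 'width': 54.302, 'qpos': [-0.101, 0.52, 1.706, -0.0, 0.913, -1.695]}
```

Request:
step_arm([
  [[0,0,0.05,0,0,0,0],[0,0,0.05,0,0,0,0],[0,0,0.05,0,0,0,0],[0,0,0.05,0,0,0,0],[0,0,0,0,0,0,0]],
])

```text
t: 14.15
ee_pos: [615.3, -50.4, 324.9]
orientation: [-0.035, 3.14, -0.0]
ft_force: [1.7, -0.0, 3.3]
width: 53.8
grasp_force: 30.0
```

Request:
step_arm([
  [[0,0,0.05,0,0,0,0],[0,0,0.05,0,0,0,0],[0,0,0,0,0,0,0],[0,0,0,0,0,0,0],[0,0,0,0,0,0,0]],
])

```text
t: 14.78
ee_pos: [614.9, -50.3, 329.5]
orientation: [0.035, -3.141, -0.0]
ft_force: [-0.2, -0.6, 0.3]
width: 54.0
grasp_force: 30.0
```

Request:
step_arm([
  [[0,0,0.1,0,0,0,0],[0,0,0.2,0,0,0,0],[0,0,0.4,0,0,0,0],[0,0,0.5,0,0,0,0],[0,0,0,0,0,0,0]],
])

```text
t: 15.4
ee_pos: [615.7, -50.5, 392.3]
orientation: [-0.035, 3.137, -0.001]
ft_force: [-0.2, 0.1, -1.2]
width: 54.0
grasp_force: 30.0
```

```bash
python3 - <<'E'
from workcell import readout,get_image
import cv2,numpy as np
s=np.array(get_image("scene")["pixels"])[90:290,220:440,::-1]
d=np.array(get_image("side")["pixels"])[120:270,200:360,::-1]
s=cv2.resize(s,(400,364),interpolation=cv2.INTER_CUBIC);d=cv2.resize(d,(400,364),interpolation=cv2.INTER_CUBIC)
cv2.imwrite("pics/w5.png",cv2.convertScaleAbs(np.hstack([s,d]),alpha=1.6))
o=readout.get_obs();print({k:np.round(o[k],3).tolist() for k in ("t","ee_pos","orientation","ft_force","width")})
E
```

```text
{'t': 15.5, 'ee_pos': [614.815, -50.369, 389.696], 'orientation': [-0.035, 3.141, -0.0], 'ft_force': [-0.247, -0.378, -1.23], 'width': 54.121}
```

View pics/w5.png

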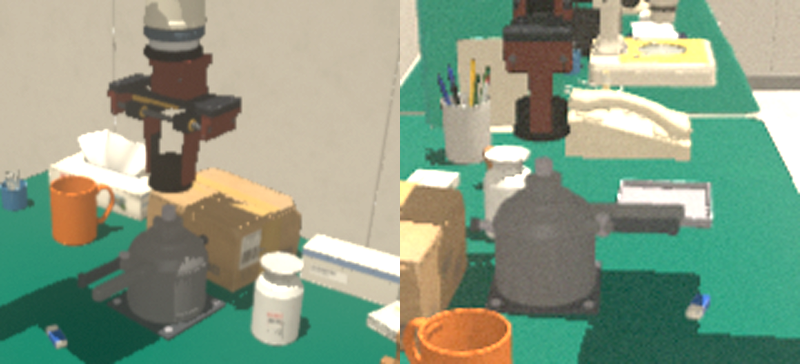

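The cap is off and held level in the fingers; the neck is bare. Moving to the tray at (462,-288).

Request:
step_arm([
  [[-0.2,-0.3,0,0,0,0,0],[-0.4,-0.6,0,0,0,0,0],[-0.5,-0.8,0,0,0,0,0],[-0.5,-0.8,0,0,0,0,0],[-0.5,-0.8,0,0,0,0,0]],
])

```text
t: 16.12
ee_pos: [508.0, -217.0, 388.7]
orientation: [0.035, -3.14, -0.001]
ft_force: [0.3, -0.6, -0.3]
width: 54.1
grasp_force: 30.0
```

Request:
step_arm([
  [[-0.5,-0.8,0,0,0,0,0],[-0.3,-0.45,-0.1,0,0,0,0],[-0.16,-0.2,-0.4,0,0,0,0],[0,0,-0.7,0,0,0,0],[0,0,-0.7,0,0,0,0]],
])

```text
t: 16.75
ee_pos: [460.6, -288.5, 293.2]
orientation: [0.033, -3.141, -0.001]
ft_force: [-0.2, -0.2, -0.1]
width: 54.0
grasp_force: 30.0
```

Request:
step_arm([
  [[0,0,-0.7,0,0,0,0],[0,0,-0.4,0,0,0,0],[0,0,-0.2,0,0,0,0],[0,0,0,0,0,0,0],[0,0,0,0,0,0,0]],
])

```text
t: 17.38
ee_pos: [462.1, -288.2, 230.4]
orientation: [-0.035, 3.141, -0.001]
ft_force: [-0.7, 0.4, -0.4]
width: 54.0
grasp_force: 30.0
```

Request:
step_arm([
  [[0,0,-0.25,0,0,0,0],[0,0,-0.2,0,0,0,0],[0,0,-0.1,0,0,0,0],[0,0,0,0,0,0,0],[0,0,0,0,0,0,0]],
])

```text
t: 18.0
ee_pos: [462.1, -287.9, 202.2]
orientation: [-0.035, 3.141, -0.0]
ft_force: [0.2, -0.6, -0.2]
width: 53.8
grasp_force: 30.0
```

Request:
step_arm([
  [[0,0,-0.02,0,0,0,0],[0,0,-0.02,0,0,0,0],[0,0,-0.02,0,0,0,0],[0,0,0,0,0,0,0],[0,0,0,0,0,0,0]],
])

```text
t: 18.62
ee_pos: [462.0, -287.9, 199.2]
orientation: [-0.035, 3.141, -0.0]
ft_force: [-0.0, 0.5, -0.3]
width: 53.8
grasp_force: 30.0
```

Request:
step_arm([
  [[0,0,-0.015,0,0,0,0],[0,0,-0.015,0,0,0,0],[0,0,-0.015,0,0,0,0],[0,0,0,0,0,0,0],[0,0,0,0,0,0,0]],
])

```text
t: 19.25
ee_pos: [462.0, -287.9, 196.9]
orientation: [-0.035, 3.141, 0.0]
ft_force: [0.3, -0.2, -1.1]
width: 54.1
grasp_force: 30.0
```

Request:
step_arm([
  [[0,0,-0.015,0,0,0,0],[0,0,-0.015,0,0,0,0],[0,0,0,0,0,0,0],[0,0,0,0,0,0,0],[0,0,0,0,0,0,0]],
])

```text
t: 19.88
ee_pos: [462.0, -287.9, 196.8]
orientation: [-0.035, 3.141, -0.0]
ft_force: [-5.0, 3.0, 17.2]
width: 53.9
grasp_force: 30.0
```

Touchdown at TCP z 196.8. I'll ease the load off, then open partway.

Request:
step_arm([
  [[0,0,0.012,0,0,0,0],[0,0,0.012,0,0,0,0],[0,0,0,0,0,0,0],[0,0,0,0,0,0,0.66],[0,0,0,0,0,0,0.75]],
])

```text
t: 20.5
ee_pos: [462.0, -287.9, 196.4]
orientation: [0.035, -3.141, -0.0]
ft_force: [0.1, 0.6, -0.2]
width: 63.9
grasp_force: 0.0
```

Request:
step_arm([
  [[0,0,0,0,0,0,0.8],[0,0,0,0,0,0,0.8],[0,0,0.1,0,0,0,0.8],[0,0,0.2,0,0,0,0.8],[0,0,0.5,0,0,0,0.8]],
])

```text
t: 21.12
ee_pos: [461.7, -287.7, 236.8]
orientation: [0.035, -3.14, -0.002]
ft_force: [0.4, -0.2, 0.4]
width: 70.4
grasp_force: 0.0
```

Request:
step_arm([
  [[0,0,0.8,0,0,0,0.8],[0,0,0.8,0,0,0,1],[0,0,0.8,0,0,0,1],[0,0,0.8,0,0,0,1],[0,0,0,0,0,0,1]],
])

```text
t: 21.75
ee_pos: [462.6, -288.3, 400.6]
orientation: [-0.035, 3.135, -0.006]
ft_force: [0.3, -0.3, -0.5]
width: 87.8
grasp_force: 0.0
```

```bash
python3 - <<'E'
from workcell import readout,get_image
import cv2,numpy as np
s=np.array(get_image("scene")["pixels"])[:,:,::-1]
w=np.array(get_image("wrist")["pixels"])[:,:,::-1]
s=cv2.resize(s[170:380,170:450],(400,300),interpolation=cv2.INTER_CUBIC);w=cv2.resize(w,(400,300))
cv2.imwrite("pics/w6.png",cv2.convertScaleAbs(np.hstack([s,w]),alpha=1.5))
o=readout.get_obs();print({k:np.round(o[k],3).tolist() for k in ("t","ee_pos","ft_force","width")})
E
```

```text
{'t': 21.85, 'ee_pos': [461.671, -287.709, 397.026], 'ft_force': [-0.129, 0.474, 0.296], 'width': 87.869}
```

View pics/w6.png

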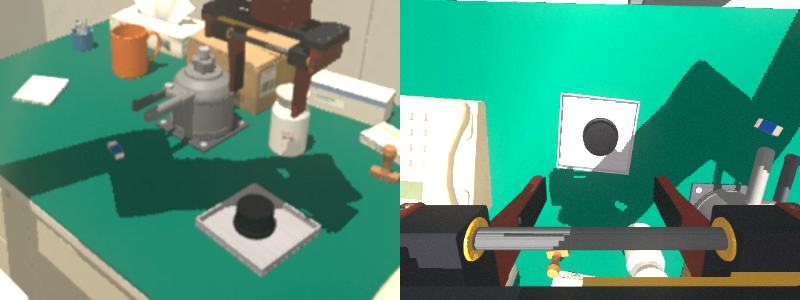

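The cap stands upright in the middle of the tray (about 255,218 in the left half), the trigger is at rest, and the bystanders haven't moved. Handing in.

```bash
python3 -c "
from workcell import ctrl
print(ctrl.close_job())"
```

```text
the job is handed in; nothing more can be done
None
```

The job is handed in at about 22 s: I squeezed the trigger to its stop and let it spring back, then took off the cap and set it upright in the middle of the tray (about 17 N at touchdown, a bit firmer than intended); nothing else on the desk looked moved in the last picture.

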